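Load the tilt plate and wedge its edge off the rests

TASK

Stand exactly two of the four brass weights upright in the tray of the blue hinged tilt plate, leaving the other two upright on the cork mat and the rest of the bench undisturbed. Then grip the red wedge by its block and push it along the bench, toe first, under the plate's free edge until that edge has just lifted off its two yellow rest posts, about 5 mm clear. Finish while still gripping the wedge there: do not let go, with the wedge alone carrying the edge.

Things in the scene. Friction and masses are not known exactly. Their poses are not given: they have to be found in the camera images.
- rig: Fixed dark U-shaped frame, 220 x 148 mm; origin on the bench under its middle. +x: from its open front (towards the robot's right, world -y) to the hinge. Yellow rest posts 18 mm square, 20 mm high at x=-96, y=+-65 mm; 15 mm rails at y=+-65 run back to hinge blocks at x=92. Between the rails the bench is bare up to x=92: the wedge goes in along y=0, moving in +x. Plate edge: x=-100.
- plate: Blue plate 200 x 148 x 8 mm, about 0.55 kg, hinged at the frame's far end, lying level on the rest posts; swings up freely, falls back by its weight. Origin on the hinge axis, 24 mm above the bench at x=+100 mm of the frame; axes as the frame's, tilted with it. Free edge at its x=-200 mm: a steel nosing of 4 mm radius. On top, a tray with an aluminium rim 10 mm high, 4 mm thick.
- edge (a point): Lowest point of the plate's free edge, at its middle; 20 mm above the bench while the plate lies on the rest posts (rest = 0 mm lift); its height less 20 mm is the clearance. Axes as the plate's.
- tray (a point): Centre of the tray's floor, 28 mm above the bench when level, midway along the plate (x = -100 mm from the hinge). Inside, the tray is 108 mm along x and 140 mm along y. Axes as the plate's.
- wedge: Red plastic wedge 130 long, 36 wide mm, loose, 0.15 kg. Origin: underside, half length; +x to the toe (x=+65). Ramp rises evenly from 4 mm at the toe to 30 mm at x=-35; behind it the grip block x=-65 to -35, 36 wide in y, 55 high. It meets the plate's edge with the toe about 60 mm past the edge; each 10 mm more lifts it 2.6 mm. Pushing takes up to 20 N; friction keeps it in place.
- wedge_grip (a point): Middle of the wedge's grip block (wedge x = -50 mm), 35 mm above its underside. Grip across the 36 mm width (the wedge's y). Axes as the wedge's.
- mat: Fixed cork mat, 200 x 80 mm, 3 mm thick, long side along its x. Origin on the bench under its middle. The four weights stand on it in a row along its x, about 45 mm apart.
- beaker: Glass beaker, 68 mm wide, 90 mm high; origin under its middle. Not part of the job: leave it.
- paper_cup: White cup, 74 mm wide, 85 mm high; origin under its middle. Not part of the job: leave it.
- tin: Aluminium tin, about 66 mm wide, 35 mm high; origin under its middle. Not part of the job: leave it.
- brush: Hand brush lying flat, along its x; origin on its underside. Not part of the job: leave it.
- weight1: Brass 100 g weight, one of four alike: upright cylinder 24 mm wide and 30 mm high, above it a thin neck and a knob 16 mm wide, 45 mm high in all. Origin at the centre of its underside, z up.
- weight2: Brass 100 g weight, one of four alike: upright cylinder 24 mm wide and 30 mm high, above it a thin neck and a knob 16 mm wide, 45 mm high in all. Origin at the centre of its underside, z up.
- weight3: Brass 100 g weight, one of four alike: upright cylinder 24 mm wide and 30 mm high, above it a thin neck and a knob 16 mm wide, 45 mm high in all. Origin at the centre of its underside, z up.
- weight4: Brass 100 g weight, one of four alike: upright cylinder 24 mm wide and 30 mm high, above it a thin neck and a knob 16 mm wide, 45 mm high in all. Origin at the centre of its underside, z up.

How it is judged:
On the way, in this order (a step that is already met when the one before it is completed fails the run):
1. exactly two weights stand released in the tray, two on the mat, the plate still down on its rests (((x of weight1 in the frame of tray between -0.046 and 0.046 m and y of weight1 in the frame of tray between -0.063 and 0.063 m and z of weight1 in the frame of tray between -0.005 and 0.005 m and angle between weight1's own z axis and vertical below 0.15 rad) or (x of weight1 in the frame of mat between -0.105 and 0.105 m and y of weight1 in the frame of mat between -0.048 and 0.048 m and height (world z) of weight1 between -0.002 and 0.009 m and angle between weight1's own z axis and vertical below 0.15 rad)) and ((x of weight2 in the frame of tray between -0.046 and 0.046 m and y of weight2 in the frame of tray between -0.063 and 0.063 m and z of weight2 in the frame of tray between -0.005 and 0.005 m and angle between weight2's own z axis and vertical below 0.15 rad) or (x of weight2 in the frame of mat between -0.105 and 0.105 m and y of weight2 in the frame of mat between -0.048 and 0.048 m and height (world z) of weight2 between -0.002 and 0.009 m and angle between weight2's own z axis and vertical below 0.15 rad)) and ((x of weight3 in the frame of tray between -0.046 and 0.046 m and y of weight3 in the frame of tray between -0.063 and 0.063 m and z of weight3 in the frame of tray between -0.005 and 0.005 m and angle between weight3's own z axis and vertical below 0.15 rad) or (x of weight3 in the frame of mat between -0.105 and 0.105 m and y of weight3 in the frame of mat between -0.048 and 0.048 m and height (world z) of weight3 between -0.002 and 0.009 m and angle between weight3's own z axis and vertical below 0.15 rad)) and ((x of weight4 in the frame of tray between -0.046 and 0.046 m and y of weight4 in the frame of tray between -0.063 and 0.063 m and z of weight4 in the frame of tray between -0.005 and 0.005 m and angle between weight4's own z axis and vertical below 0.15 rad) or (x of weight4 in the frame of mat between -0.105 and 0.105 m and y of weight4 in the frame of mat between -0.048 and 0.048 m and height (world z) of weight4 between -0.002 and 0.009 m and angle between weight4's own z axis and vertical below 0.15 rad)) and ((height (world z) of each of weight1, weight2 above 0.018 m and height (world z) of each of weight3, weight4 below 0.018 m) or (height (world z) of each of weight1, weight3 above 0.018 m and height (world z) of each of weight2, weight4 below 0.018 m) or (height (world z) of each of weight1, weight4 above 0.018 m and height (world z) of each of weight2, weight3 below 0.018 m) or (height (world z) of each of weight1, weight4 below 0.018 m and height (world z) of each of weight2, weight3 above 0.018 m) or (height (world z) of each of weight1, weight3 below 0.018 m and height (world z) of each of weight2, weight4 above 0.018 m) or (height (world z) of each of weight1, weight2 below 0.018 m and height (world z) of each of weight3, weight4 above 0.018 m)) and contact force between the fingers and weight1 below 0.3 N and contact force between the fingers and weight2 below 0.3 N and contact force between the fingers and weight3 below 0.3 N and contact force between the fingers and weight4 below 0.3 N and height (world z) of edge below 0.0212 m), for 0.2 s.
2. the gripped wedge has lifted the plate's free edge just off the rests (height (world z) of edge between 0.022 and 0.028 m and contact force between wedge and plate above 0.5 N and contact force between the fingers and wedge above 2 N and contact force between each of the arm, the fingers and plate below 0.3 N and angle between wedge's own z axis and vertical below 0.06 rad and height (world z) of wedge between -0.003 and 0.004 m), for 0.3 s.
At the end, for the whole second after the job is handed in: Exactly two weights stand upright in the tray and the other two upright on the mat; the plate's free edge is 2 to 8 mm above its rests, at rest, carried by the wedge alone (no robot contact with the plate); the wedge lies flat on the bench and is still held by the fingers (over 2 N) (all of step 2 and ((x of weight1 in the frame of tray between -0.046 and 0.046 m and y of weight1 in the frame of tray between -0.063 and 0.063 m and z of weight1 in the frame of tray between -0.005 and 0.005 m and angle between weight1's own z axis and vertical below 0.15 rad) or (x of weight1 in the frame of mat between -0.105 and 0.105 m and y of weight1 in the frame of mat between -0.048 and 0.048 m and height (world z) of weight1 between -0.002 and 0.009 m and angle between weight1's own z axis and vertical below 0.15 rad)) and ((x of weight2 in the frame of tray between -0.046 and 0.046 m and y of weight2 in the frame of tray between -0.063 and 0.063 m and z of weight2 in the frame of tray between -0.005 and 0.005 m and angle between weight2's own z axis and vertical below 0.15 rad) or (x of weight2 in the frame of mat between -0.105 and 0.105 m and y of weight2 in the frame of mat between -0.048 and 0.048 m and height (world z) of weight2 between -0.002 and 0.009 m and angle between weight2's own z axis and vertical below 0.15 rad)) and ((x of weight3 in the frame of tray between -0.046 and 0.046 m and y of weight3 in the frame of tray between -0.063 and 0.063 m and z of weight3 in the frame of tray between -0.005 and 0.005 m and angle between weight3's own z axis and vertical below 0.15 rad) or (x of weight3 in the frame of mat between -0.105 and 0.105 m and y of weight3 in the frame of mat between -0.048 and 0.048 m and height (world z) of weight3 between -0.002 and 0.009 m and angle between weight3's own z axis and vertical below 0.15 rad)) and ((x of weight4 in the frame of tray between -0.046 and 0.046 m and y of weight4 in the frame of tray between -0.063 and 0.063 m and z of weight4 in the frame of tray between -0.005 and 0.005 m and angle between weight4's own z axis and vertical below 0.15 rad) or (x of weight4 in the frame of mat between -0.105 and 0.105 m and y of weight4 in the frame of mat between -0.048 and 0.048 m and height (world z) of weight4 between -0.002 and 0.009 m and angle between weight4's own z axis and vertical below 0.15 rad)) and ((height (world z) of each of weight1, weight2 above 0.018 m and height (world z) of each of weight3, weight4 below 0.018 m) or (height (world z) of each of weight1, weight3 above 0.018 m and height (world z) of each of weight2, weight4 below 0.018 m) or (height (world z) of each of weight1, weight4 above 0.018 m and height (world z) of each of weight2, weight3 below 0.018 m) or (height (world z) of each of weight1, weight4 below 0.018 m and height (world z) of each of weight2, weight3 above 0.018 m) or (height (world z) of each of weight1, weight3 below 0.018 m and height (world z) of each of weight2, weight4 above 0.018 m) or (height (world z) of each of weight1, weight2 below 0.018 m and height (world z) of each of weight3, weight4 above 0.018 m)) and contact force between the fingers and weight1 below 0.3 N and contact force between the fingers and weight2 below 0.3 N and contact force between the fingers and weight3 below 0.3 N and contact force between the fingers and weight4 below 0.3 N and angular speed of plate below 0.05 rad/s and linear speed of wedge below 0.01 m/s); the arm keeps its last pose, push and grip.
It fails at once if the beaker is pushed away or knocked over (distance of beaker from where it was at the start of the episode above 0.03 m or angle between beaker's own z axis and vertical above 0.5 rad).
It fails at once if the paper cup is pushed away or knocked over (distance of paper_cup from where it was at the start of the episode above 0.03 m or angle between paper_cup's own z axis and vertical above 0.5 rad).
It fails at once if the tin is pushed away or knocked over (distance of tin from where it was at the start of the episode above 0.03 m or angle between tin's own z axis and vertical above 0.5 rad).
It fails at once if the brush is pushed away or knocked over (distance of brush from where it was at the start of the episode above 0.03 m or angle between brush's own z axis and vertical above 0.5 rad).
It also fails if it takes over 66 s, if anything falls off the work surface, if the arm or the gripper's body presses on something with over 40 N, if the wrist force passes 120 N, or if a joint passes its speed limit or range.

ROBOT

A 7-joint arm with a two-finger parallel gripper is mounted at the origin on the work surface. World frame = base frame: x ahead of the robot, y to its left, z up, the work surface at z = 0. Lengths are in m, angles in rad, forces in N, time in s.
With the tool pointing down it reaches from about 0.425 to 0.875 m from the base axis. Payload 4.7 kg.
Tool frame: the origin (TCP) lies on the centre line of the jaws, within the pads' length; the fingertips stand 17 mm ahead of it and the grasp point (between the pads) lies 2 mm behind it (ctrl.tip_extent is the z of the fingertips in the tool frame, in m); z points along the fingers, y is the line along which they close (so a half turn about z gives the same grasp; the last joint's range is limited). The gripper opens to 85 mm and grips with 20 to 120 N. Pads are 22 mm wide; open, the fingers measure 114 mm over their backs; the gripper's body (76 mm by 85 mm) begins 54 mm behind the grasp point. The pads swing forward as they close: fully open they stand 13 mm farther back than shut.
Start: joints at [-1.294, 0.321, -0.07, 1.45, 0.023, 1.371, -0.057], TCP at [0.169, 0.628, 0.248] pointing down, gripper open.
Joint ranges: [-2.86, 2.86], [-0.3, 2.09], [-1.38, 1.24], [0.06, 2.45], [-1.56, 4.7], [0.09, 2.05], [-2.69, 2.69]. Speed limits (rad/s): [2.57, 2.57, 3.14, 3.14, 3.14, 3.14, 3.14].

INTERFACE

Orientations are given as a rotation vector (axis times angle).
In Python, from workcell import ctrl gives the robot as it stands. The module is installed in compiled form; this text tells all that it offers.
- The arm moves only by the shell command python3 -m jog 'ROWS' [FORCE]. ROWS is JSON, a list of rows, each a list of 5 numbers: the shift along the world's x, y, z in cm, then the turn about the world's z in rad, then the finger opening in cm, from 0 to 8.54. A call has exactly 8 rows; each row is the pose to reach, as a shift and turn from the pose commanded when the call began; what a row does not reach only later rows make up. A row lasts 1/12 s, in which the tool goes at most 41.7 mm and 7.16 degrees, less where a joint would pass 70% of its speed; a pose out of reach is approached as far as the arm can. A call with a gripper value outside its range is refused whole. The fingers move at their own pace and stop on an object; FORCE is the grip in N (left out, the last holds). Time passes only in rows, so rows that repeat a pose let the fingers close, or fill a call up. It gives the time, the measured TCP pose, the force, the opening and the grip force at its end, in the units of the state.
- ctrl.read_state(): the state, without advancing time (a new reading comes with each control period).
- ctrl.camera(name): name is "scene" or "top" or "wrist"; returns a dict with "color" (384x512x3 uint8, blue, green, red), "vfov" (degrees; the focal length in pixels is half the picture's height over the tangent of half this angle, whatever the lens; pixels are square), "cx", "cy" (the principal point, pixels), "k1" (the pictures are not rectified: a ray, as slopes to the right and down, at radius r is drawn at 1 + k1 r^2 times it, then the intrinsics apply), "world_from_camera" (4x4, takes a point from camera to world coordinates). Camera axes: x right, y down, z forward; pixel columns grow to the right and rows downward; lengths in m; the calibration is good to about 2 mm. A picture is of the moment at which its call begins. There is no depth.
- ctrl.close_job(): hands the job in; it is judged then, once.
The state is a dict: "clock": time; "q": joint angles; "qd": joint speeds; "joint_efforts": joint torques, N m; "ee_pos": TCP position; "tool_rot": TCP orientation; "ft_force": force on the tool from outside, world axes, zero at the start; "wrist_torque": the same for the moment, N m; "grip_width": opening from 0.0 (shut) to 1.0 (fully open); "grip_force": force on a finger pad.
Only numpy, scipy, OpenCV 4.12 (cv2) and the standard library are available. Lean on these libraries where they do the work, as an engineer would, in place of code of your own. Each camera call takes 0.05 s, during which the arm holds its last target. There are 200 camera calls.

## Working session

There is one attempt and no reset: what is moved stays moved. The work goes in short steps, Python scripts to look and compute and a shell command to move; the robot and the scene stay as the last step left them, time stands still between calls to the robot, and variables do not carry over. Pictures are saved under pics/ and viewed, at most 10 in all, crops included, and the job is handed in when it is done.

```bash
mkdir -p pics && cat > h.py <<'E'
import numpy as np, cv2
from workcell import ctrl
def cam(n):
    c=ctrl.camera(n); c['f']=192/np.tan(np.radians(c['vfov'])/2); return c
def ray(c,uv):
    d=np.array([(uv[0]-c['cx'])/c['f'],(uv[1]-c['cy'])/c['f']]); s=d.copy()
    for _ in range(20): s=d/(1+c['k1']*(s@s))
    T=np.array(c['world_from_camera']); return T[:3,3],T[:3,:3]@np.array([s[0],s[1],1])
def onz(c,uv,z):
    o,d=ray(c,uv); return o+d*(z-o[2])/d[2]
def proj(c,p):
    T=np.linalg.inv(np.array(c['world_from_camera'])); q=T[:3,:3]@np.array(p)+T[:3,3]
    s=q[:2]/q[2]; s=s*(1+c['k1']*(s@s)); return s*c['f']+[c['cx'],c['cy']]
E
python3 - <<'E'
from h import *
for n in ('scene','top'):
    c=cam(n); cv2.imwrite(f'pics/{n}0.png',cv2.resize(c['color'],(800,600),interpolation=cv2.INTER_CUBIC))
    print(n,c['f'],c['cx'],c['cy'],c['k1'],np.round(c['world_from_camera'],3).tolist())
s=ctrl.read_state(); print(s, ctrl.tip_extent)
E
```

```text
scene 374.42188679846754 254.92697759437715 186.9763992141271 -0.008472842389635752 [[0.467, 0.535, -0.704, 1.292], [0.884, -0.29, 0.367, -0.304], [-0.008, -0.794, -0.608, 0.685], [0.0, 0.0, 0.0, 1.0]]
top 368.86060649185936 252.00081730869871 193.82402061416596 -0.12246586934783997 [[-0.006, -0.99, 0.143, 0.366], [-1.0, 0.006, -0.0, 0.063], [-0.001, -0.143, -0.99, 1.241], [0.0, 0.0, 0.0, 1.0]]
{'clock': 0.1, 'q': array([-1.29386819,  0.32175222, -0.07006826,  1.45156437,  0.0225752 ,
        1.37078509, -0.05691504]), 'qd': array([ 0.00013132, -0.00062173,  0.00017759, -0.00275754, -0.00029355,
       -0.00030514, -0.00188985]), 'joint_efforts': array([-5.11130420e-04, -4.94880116e+01, -3.84106664e-01, -3.15208983e+01,
        1.30600948e-02,  7.54951034e-03, -2.39287395e-06]), 'ee_pos': array([0.16880691, 0.6272292 , 0.24732482]), 'tool_rot': array([-4.11653788e-01, -3.11435102e+00,  2.69536409e-03]), 'ft_force': array([ 0.41146221, -0.30128991, -0.82425816]), 'wrist_torque': array([ 0.01614371, -0.0069668 ,  0.03794781]), 'grip_force': 0.0, 'grip_width': 0.9990967507801118} 0.017
```

View pics/top0.png

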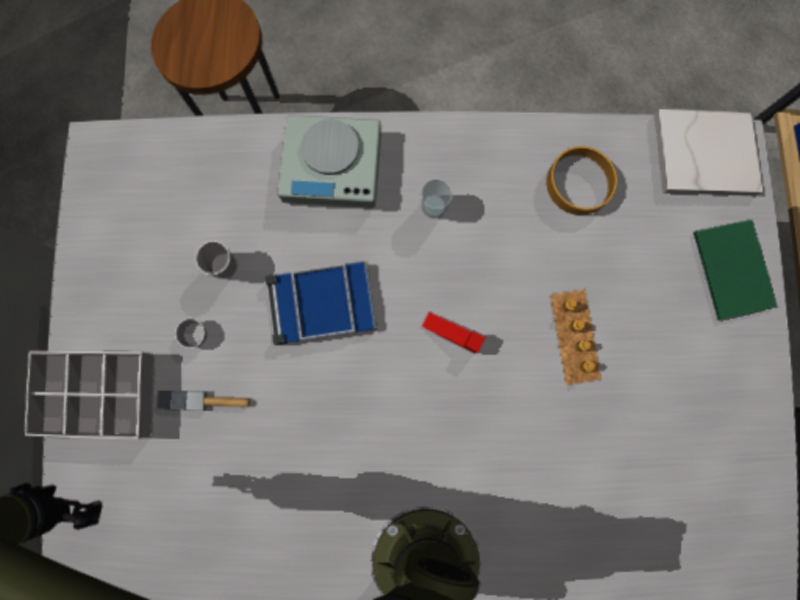

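View pics/scene0.png

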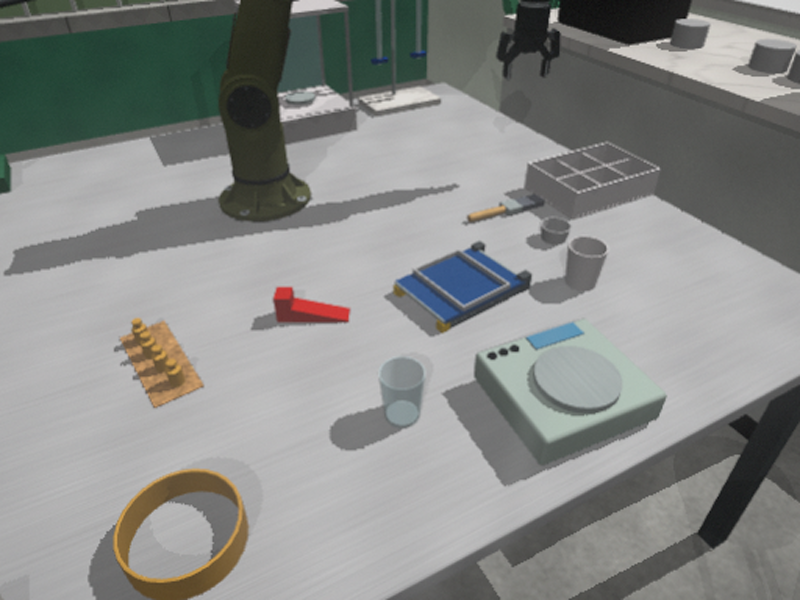

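The top view shows the plate at (320,302) with its free edge towards image right, the wedge at (453,332) with its toe at left, and the weights at (571,304), (578,325), (584,345), (589,366). The scene view agrees: wedge at (310,305), weights at (137–175, 325–380).

```bash
python3 - <<'E'
from h import *
c=cam('top'); im=c['color']; hsv=cv2.cvtColor(im,cv2.COLOR_BGR2HSV)
def big(m):
    k=cv2.findContours(m.astype(np.uint8),cv2.RETR_EXTERNAL,cv2.CHAIN_APPROX_NONE)[0]
    return max(k,key=cv2.contourArea)
red=(((hsv[...,0]<6)|(hsv[...,0]>174))&(hsv[...,1]>170)&(hsv[...,2]>80))
blue=(hsv[...,0]>105)&(hsv[...,0]<130)&(hsv[...,1]>150); blue[:,:165]=0; blue[:150]=0; blue[:,250:]=0
blue=cv2.morphologyEx(blue.astype(np.uint8),cv2.MORPH_CLOSE,np.ones((7,7)))
cork=(hsv[...,0]>8)&(hsv[...,0]<25)&(hsv[...,1]>90); cork[:180]=0; cork[255:]=0; cork[:,:340]=0; cork[:,400:]=0
for n,m,z in (('red',red,.015),('blue',blue,.028),('cork',cork,.003)):
    k=big(m); b=cv2.boxPoints(cv2.minAreaRect(k)); w=np.array([onz(c,p,z) for p in b])
    print(n,cv2.contourArea(k)); print(np.round(w[:,:2],4).tolist(), w.mean(0).round(4), [round(float(np.linalg.norm(w[i+1]-w[i])),3) for i in (0,1)], [round(float(np.degrees(np.arctan2(*(w[i+1]-w[i])[[1,0]]))),1) for i in (0,1)])
for p in [(571,304),(578,325),(584,345),(589,366)]: print(onz(c,np.array(p)/1.5625,.045).round(3))
for n,p in dict(beaker=(435,207),cup=(216,260),tin=(191,335)).items(): print(n,onz(c,np.array(p)/1.5625,.02).round(3))
E
```

```text
red 367.5
[[0.4881, 0.0042], [0.5233, -0.0114], [0.4709, -0.1302], [0.436, -0.1142]] [ 0.4796 -0.0629  0.015 ] [0.039, 0.13] [-23.8, -113.8]
blue 2248.5
[[0.6022, 0.3224], [0.6305, 0.1294], [0.4878, 0.1079], [0.4598, 0.2976]] [0.5451 0.2143 0.028 ] [0.195, 0.144] [-81.7, -171.4]
cork 1221.0
[[0.5619, -0.2797], [0.5752, -0.3585], [0.3775, -0.3841], [0.3657, -0.3065]] [ 0.4701 -0.3322  0.003 ] [0.08, 0.199] [-80.4, -172.6]
[ 0.534 -0.313  0.045]
[ 0.489 -0.326  0.045]
[ 0.447 -0.337  0.045]
[ 0.403 -0.346  0.045]
beaker [ 0.755 -0.029  0.02 ]
cup [0.64  0.452 0.02 ]
tin [0.475 0.501 0.02 ]
```

```bash
python3 -m jog '[[2,-4,0,0,8.5],[4,-8,0,0,8.5],[6,-12,0,0,8.5],[8,-16,0,0,8.5],[10,-20,0,0,8.5],[12,-24,0,0,8.5],[14,-27,0,0,8.5],[16,-30,0,0,8.5]]'
```

```text
clock: 0.82
ee_pos: [0.3253, 0.3315, 0.2482]
tool_rot: [-0.411, -3.114, -0.0]
ft_force: [1.0, 0.8, 0.8]
grip_width: 0.992
grip_force: 0.0
```

```bash
python3 -m jog '[[3,-3,0,0.05,8.5],[5,-7,0,0.1,8.5],[7,-11,0,0.15,8.5],[9,-15,0,0.2,8.5],[11,-19,0,0.25,8.5],[13,-23,0,0.3,8.5],[15,-27,0,0.35,8.5],[16.5,-31,0,0.4,8.5]]' && python3 -m jog '[[0,-4,0,0,8.5],[0,-8,0,0,8.5],[0,-12,0,0,8.5],[0,-16,0,0,8.5],[0,-20,0,0,8.5],[0,-24,0,0,8.5],[0,-28,0,0,8.5],[0,-32,0,0,8.5]]'; python3 - <<'E'
from h import *
c=cam('wrist'); cv2.imwrite('pics/w1.png',cv2.resize(c['color'],(800,600)))
print(np.round(c['world_from_camera'],3).tolist(), c['f'],ctrl.read_state()['ee_pos'])
E
```

```text
clock: 1.48
ee_pos: [0.483, 0.0402, 0.2484]
tool_rot: [-0.22, 3.133, 0.001]
ft_force: [0.8, 0.9, -1.0]
grip_width: 0.996
grip_force: 0.0
clock: 2.15
ee_pos: [0.4821, -0.2796, 0.2485]
tool_rot: [-0.216, 3.133, 0.001]
ft_force: [1.2, -0.2, -0.1]
grip_width: 0.999
grip_force: 0.0
[[-0.138, 0.953, 0.271, 0.415], [0.99, 0.132, 0.039, -0.291], [0.001, 0.273, -0.962, 0.373], [0.0, 0.0, 0.0, 1.0]] 321.95116783363227 [ 0.47964024 -0.28905897  0.24867234]
```

View pics/w1.png

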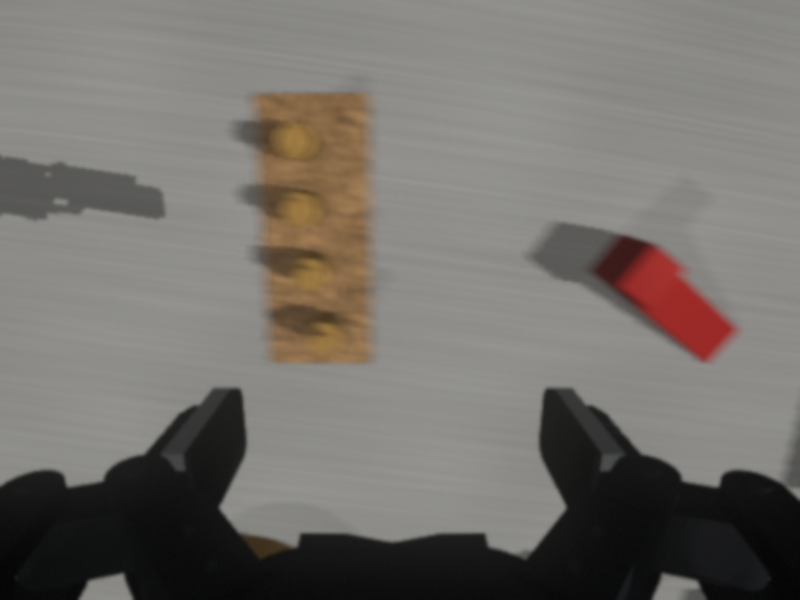

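The wrist view shows the mat with the weights at (295,138), (301,207), (312,268), (325,332), blurred because the arm was still moving. I'll centre over them, let the arm settle, and look again.

```bash
python3 -m jog '[[1,-2,-1,0,6],[2,-3,-2,0,5],[2,-4,-4,0,5],[2,-4,-5,0,5],[2,-4,-5,0,5],[2,-4,-5,0,5],[2,-4,-5,0,5],[2,-4,-5,0,5]]'; python3 - <<'E'
from h import *
c=cam('wrist'); np.save('pics/w2.npy',c,allow_pickle=True)
cv2.imwrite('pics/w2.png',cv2.resize(c['color'][20:280,110:400],(800,717))[:600])
print(np.round(c['world_from_camera'],3).tolist(),ctrl.read_state()['ee_pos'])
E
```

```text
clock: 2.87
ee_pos: [0.5031, -0.3174, 0.1996]
tool_rot: [-0.217, 3.132, 0.0]
ft_force: [0.0, -0.3, -0.5]
grip_width: 0.587
grip_force: 0.0
[[-0.138, 0.952, 0.272, 0.435], [0.99, 0.133, 0.038, -0.329], [0.0, 0.274, -0.962, 0.324], [0.0, 0.0, 0.0, 1.0]] [ 0.50305964 -0.31748156  0.19953459]
```

View pics/w2.png

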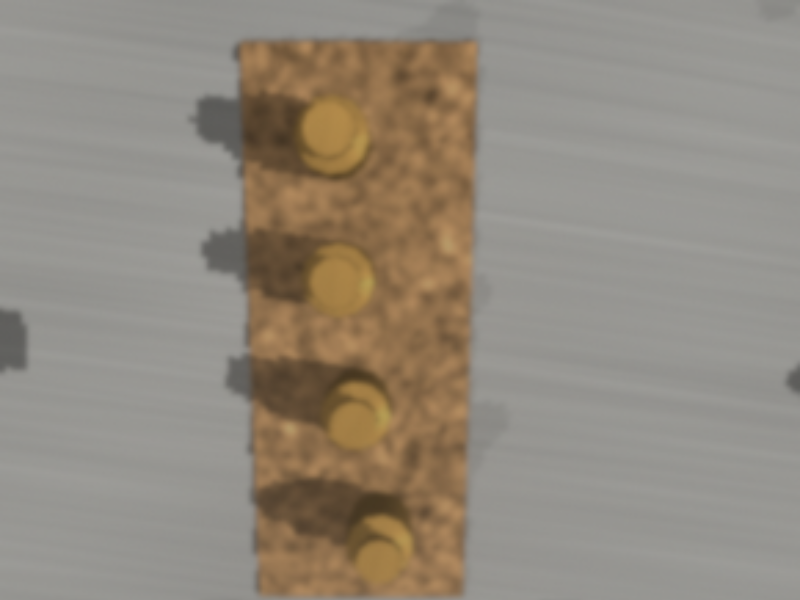

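The crop shows the knob centres at (326,127), (337,279), (354,425), (378,562); its scale is 2.759 with offset (110,20).

```bash
python3 - <<'E'
from h import *
c=np.load('pics/w2.npy',allow_pickle=True).item()
for k,b in (((326,127),(334,140)),((337,279),(341,279)),((354,425),(357,412)),((378,562),(382,545))):
    print([onz(c,np.array(q)/2.7586+[110,20],z)[:2].round(4) for q,z in ((k,.048),(b,.033))])
E
```

```text
[array([ 0.407 , -0.3509]), array([ 0.4089, -0.3492])]
[array([ 0.4498, -0.3423]), array([ 0.4504, -0.3418])]
[array([ 0.494 , -0.3314]), array([ 0.4926, -0.3311])]
[array([ 0.5387, -0.3176]), array([ 0.5379, -0.3165])]
```

```bash
python3 -m jog '[[1.5,0,0,0,5],[3.5,0,-2,0,5],[3.5,0,-6,0,5],[3.5,0,-10,0,5],[3.5,0,-13,0,5],[3.5,0,-15.5,0,5],[3.5,0,-17.3,0,5],[3.5,0,-17.3,0,5]]' 30 && python3 -m jog '[[0,0,0,0,4],[0,0,0,0,2],[0,0,0,0,1.5],[0,0,0,0,1.5],[0,0,0,0,1.5],[0,0,0,0,1.5],[0,0,1,0,1.5],[0,0,3,0,1.5]]' 30
```

```text
clock: 3.58
ee_pos: [0.5355, -0.3158, 0.0219]
tool_rot: [0.216, -3.129, -0.005]
ft_force: [-0.2, 0.7, -0.1]
grip_width: 0.594
grip_force: 0.0
clock: 4.25
ee_pos: [0.5359, -0.3168, 0.0542]
tool_rot: [0.215, -3.131, -0.003]
ft_force: [-1.4, 0.6, -0.9]
grip_width: 0.269
grip_force: 29.6
```

```bash
python3 -m jog '[[0,0,4,0,1.5],[0,3,8,0,1.5],[1,7,10,0,1.5],[1,11,10,0,1.5],[2,15,10,0,1.5],[2,19,10,0,1.5],[3,23,10,0,1.5],[3,27,10,0,1.5]]' && python3 -m jog '[[0,4,0,0,1.5],[0.5,8,0,0,1.5],[1,12,0,0,1.5],[1.4,16,0,0,1.5],[1.4,20,0,0,1.5],[1.4,24,0,0,1.5],[1.4,26.6,0,0,1.5],[1.4,26.6,0,0,1.5]]'&& python3 -m jog '[[0,0,0,0,1.5],[0,0,0,0,1.5],[0,0,0,0,1.5],[0,0,0,0,1.5],[0,0,0,0,1.5],[0,0,0,0,1.5],[0,0,0,0,1.5],[0,0,0,0,1.5]]';  python3 - <<'E'
from h import *
c=cam('wrist'); np.save('pics/w3.npy',c,allow_pickle=True)
cv2.imwrite('pics/w3.png',cv2.resize(c['color'],(800,600)))
print(np.round(c['world_from_camera'],3).tolist(),ctrl.read_state()['ee_pos'])
for p in [(.58,.219,.028),(.51,.209,.028),(.545,.214,.028)]: print(proj(c,p)*1.5625)
E
```

```text
clock: 4.92
ee_pos: [0.568, -0.0497, 0.1564]
tool_rot: [-0.215, 3.132, 0.0]
ft_force: [0.9, 0.5, -0.6]
grip_width: 0.269
grip_force: 29.7
clock: 5.58
ee_pos: [0.5796, 0.2237, 0.1553]
tool_rot: [0.232, -3.133, -0.006]
ft_force: [0.3, 2.2, -1.8]
grip_width: 0.266
grip_force: 29.7
clock: 6.25
ee_pos: [0.5814, 0.2141, 0.1554]
tool_rot: [-0.215, 3.134, 0.0]
ft_force: [0.3, 0.4, -1.6]
grip_width: 0.268
grip_force: 29.7
[[-0.137, 0.953, 0.27, 0.514], [0.991, 0.131, 0.038, 0.203], [0.001, 0.272, -0.962, 0.28], [0.0, 0.0, 0.0, 1.0]] [0.58134093 0.21418541 0.15537218]
[404.92755404 301.43070975]
[405.19428886 159.94809827]
[405.06997798 233.15425389]
```

View pics/w3.png

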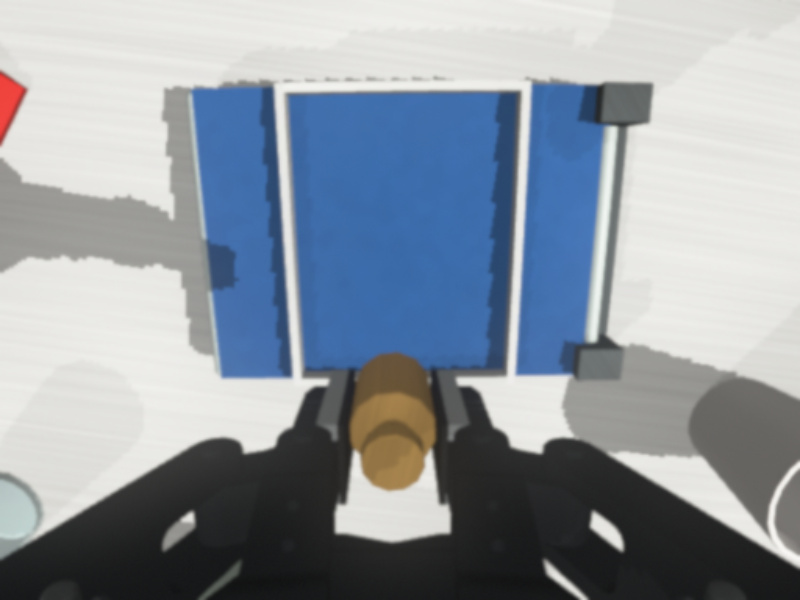

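The wrist view shows the weight upright in the jaws at (392,430) and the tray between columns 285 and 520. The free edge runs (191,92)–(217,378), and the top corners of the tray rim are at (274,85) and (531,83).

```bash
python3 - <<'E'
from h import *
c=np.load('pics/w3.npy',allow_pickle=True).item()
P=lambda q,z: onz(c,np.array(q)/1.5625,z)[:2]
a,b=P((191,90),.026),P((217,378),.026); r1,r2=P((274,85),.038),P((531,83),.038)
s1,s2=P((301,376),.038),P((511,376),.038)
u=(a-b)/np.linalg.norm(a-b)
print('edge',a,b,np.linalg.norm(a-b),'mid',(a+b)/2,'ydir deg',np.degrees(np.arctan2(u[1],u[0])))
print('rim',r1,r2,np.linalg.norm(r1-r2),'deg',np.degrees(np.arctan2(*(r2-r1)[::-1])),s1,s2)
ax=np.array([u[1],-u[0]]); print('xdir',ax,'tray',(a+b)/2+.1*ax, 'from rim',(r1+r2)/2-.074*u)
E
```

```text
edge [0.49134762 0.10353009] [0.63779592 0.12297181] 0.14773314884535124 mid [0.56457177 0.11325095] ydir deg -172.43792460890535
rim [0.48566104 0.14564755] [0.46889232 0.26002022] 0.11559541016708656 deg 98.34097996141931 [0.62458561 0.17050106] [0.60968011 0.27903128]
xdir [-0.13160027  0.99130286] tray [0.55141175 0.21238124] from rim [0.55063309 0.21257231]
```

```bash
python3 -m jog '[[0.4,0.3,-2,0,1.5],[0.4,0.3,-5,0,1.5],[0.4,0.3,-7,0,1.5],[0.4,0.3,-8.5,0,1.5],[0.4,0.3,-9.4,0,1.5],[0.4,0.3,-9.8,0,1.5],[0.4,0.3,-10,0,1.5],[0.4,0.3,-10,0,1.5]]' && python3 -m jog '[[0,0,0,0,1.5],[0,0,-0.1,0,1.5],[0,0,-0.2,0,1.5],[0,0,-0.2,0,1.5],[0,0,-0.2,0,1.5],[0,0,-0.2,0,1.5],[0,0,-0.2,0,1.5],[0,0,-0.2,0,1.5]]'
```

```text
clock: 6.97
ee_pos: [0.5857, 0.2175, 0.0558]
tool_rot: [-0.215, 3.133, 0.0]
ft_force: [-0.6, 0.6, -1.0]
grip_width: 0.27
grip_force: 29.7
clock: 7.63
ee_pos: [0.5853, 0.2173, 0.0534]
tool_rot: [-0.215, 3.134, 0.0]
ft_force: [0.2, -0.2, -1.2]
grip_width: 0.269
grip_force: 29.7
```

```bash
python3 -m jog '[[0,0,-0.1,0,1.5],[0,0,-0.2,0,1.5],[0,0,-0.2,0,1.5],[0,0,-0.2,0,1.5],[0,0,-0.2,0,1.5],[0,0,-0.2,0,1.5],[0,0,-0.2,0,1.5],[0,0,-0.2,0,1.5]]'
```

```text
clock: 8.3
ee_pos: [0.5855, 0.2174, 0.0525]
tool_rot: [-0.215, 3.134, 0.001]
ft_force: [-2.8, -0.1, 6.9]
grip_width: 0.266
grip_force: 30.4
```

```bash
python3 -m jog '[[0,0,0.1,0,2.5],[0,0,0.1,0,3.5],[0,0,0.1,0,4.5],[0,0,0.1,0,5],[0,0,0.1,0,5],[0,0,1,0,5],[0,0,4,0,5],[0,0,7,0,5]]' && python3 -m jog '[[0,-1,3,0,5],[-1,-5,3,0,5],[-2,-9,3,0,5],[-3,-13,3,0,5],[-4,-17,3,0,5],[-5,-21,3,0,5],[-6,-25,3,0,5],[-7,-29,3,0,5]]' && python3 -m jog '[[0,-4,0,0,5],[-0.5,-8,0,0,5],[-1,-12,0,0,5],[-1.5,-16,0,0,5],[-2,-20,0,0,5],[-2.2,-24,0,0,5],[-2.2,-25.9,0,0,5],[-2.2,-25.9,0,0,5]]'; python3 - <<'E'
from h import *
c=cam('top'); hsv=cv2.cvtColor(c['color'],cv2.COLOR_BGR2HSV)
m=((hsv[...,0]>12)&(hsv[...,0]<32)&(hsv[...,1]>90)).astype(np.uint8); m[:,:165]=0;m[:160]=0;m[230:]=0;m[:,250:]=0
n,_,st,ce=cv2.connectedComponentsWithStats(m)
for i in range(1,n):
    if st[i,4]>3: print(st[i],onz(c,ce[i],.065).round(3))
print(ctrl.read_state()['ee_pos'])
E
```

```text
clock: 8.97
ee_pos: [0.5842, 0.2168, 0.1212]
tool_rot: [0.215, -3.131, 0.003]
ft_force: [1.6, 0.6, 0.3]
grip_width: 0.586
grip_force: 0.0
clock: 9.63
ee_pos: [0.5147, -0.0745, 0.1521]
tool_rot: [-0.215, 3.133, 0.002]
ft_force: [0.2, -0.2, 0.5]
grip_width: 0.583
grip_force: 0.0
clock: 10.3
ee_pos: [0.491, -0.3382, 0.1525]
tool_rot: [0.202, -3.135, 0.007]
ft_force: [-0.9, 0.3, 0.9]
grip_width: 0.588
grip_force: 0.0
[202 177   7   8  42] [0.58  0.215 0.065]
[ 0.49196526 -0.33494854  0.15203826]
```

```bash
python3 -m jog '[[0,0,0,0,5],[0,0,-2,0,5],[0,0,-5,0,5],[0,0,-8,0,5],[0,0,-10.5,0,5],[0,0,-12,0,5],[0,0,-12.6,0,5],[0,0,-12.6,0,5]]' 30 && python3 -m jog '[[0,0,0,0,4],[0,0,0,0,2],[0,0,0,0,1.5],[0,0,0,0,1.5],[0,0,0,0,1.5],[0,0,0,0,1.5],[0,0,2,0,1.5],[0,0,5,0,1.5]]' 30
```

```text
clock: 11.02
ee_pos: [0.4933, -0.3301, 0.0245]
tool_rot: [0.218, -3.133, -0.002]
ft_force: [-0.1, 0.3, -0.4]
grip_width: 0.584
grip_force: 0.0
clock: 11.68
ee_pos: [0.4915, -0.3304, 0.0738]
tool_rot: [0.215, -3.13, -0.004]
ft_force: [0.5, 1.0, -1.2]
grip_width: 0.269
grip_force: 29.8
```

```bash
python3 -m jog '[[0,0,4,0,1.5],[0,4,8,0,1.5],[0,8,8,0,1.5],[0.5,12,8,0,1.5],[1,16,8,0,1.5],[1.5,20,8,0,1.5],[2,24,8,0,1.5],[2,28,8,0,1.5]]' && python3 -m jog '[[0,4,0,0,1.5],[0.5,8,0,0,1.5],[0.5,12,0,0,1.5],[0.5,16,0,0,1.5],[0.5,20,0,0,1.5],[0.5,24,0,0,1.5],[0.5,26,0,0,1.5],[0.5,26,0,0,1.5]]' && python3 -m jog '[[0,0,0,0,1.5],[0,0,0,0,1.5],[0,0,-2,0,1.5],[0,0,-5,0,1.5],[0,0,-7.5,0,1.5],[0,0,-9,0,1.5],[0,0,-9.7,0,1.5],[0,0,-9.7,0,1.5]]'
```

```text
clock: 12.35
ee_pos: [0.5138, -0.0523, 0.1561]
tool_rot: [-0.215, 3.132, 0.001]
ft_force: [1.3, 0.4, -0.6]
grip_width: 0.267
grip_force: 29.9
clock: 13.02
ee_pos: [0.5172, 0.2128, 0.1554]
tool_rot: [-0.229, 3.133, 0.004]
ft_force: [-0.0, 0.1, -0.8]
grip_width: 0.263
grip_force: 29.9
clock: 13.68
ee_pos: [0.5176, 0.2034, 0.0571]
tool_rot: [0.211, -3.132, 0.003]
ft_force: [0.3, 0.9, -1.1]
grip_width: 0.265
grip_force: 29.9
```

```bash
python3 -m jog '[[0,0,0,0,1.5],[0,0,-0.2,0,1.5],[0,0,-0.3,0,1.5],[0,0,-0.4,0,1.5],[0,0,-0.5,0,1.5],[0,0,-0.5,0,1.5],[0,0,-0.5,0,1.5],[0,0,-0.5,0,1.5]]'
```

```text
clock: 14.35
ee_pos: [0.5183, 0.2058, 0.0534]
tool_rot: [-0.216, 3.134, 0.0]
ft_force: [0.5, 0.1, -0.6]
grip_width: 0.271
grip_force: 29.9
```

```bash
python3 -m jog '[[0,0,-0.1,0,1.5],[0,0,-0.2,0,1.5],[0,0,-0.2,0,1.5],[0,0,-0.2,0,1.5],[0,0,-0.2,0,1.5],[0,0,-0.2,0,1.5],[0,0,-0.2,0,1.5],[0,0,-0.2,0,1.5]]'
```

```text
clock: 15.02
ee_pos: [0.5185, 0.2059, 0.0522]
tool_rot: [-0.215, 3.134, 0.001]
ft_force: [-2.5, -0.9, 6.2]
grip_width: 0.27
grip_force: 30.5
```

```bash
python3 -m jog '[[0,0,0.1,0,2.5],[0,0,0.1,0,3.5],[0,0,0.1,0,4.5],[0,0,0.1,0,5],[0,0,0.1,0,5],[0,0,1,0,5],[0,0,4,0,5],[0,0,8,0,5]]' && python3 -m jog '[[0,0,3,0,6],[0,-3,7,0,7],[-1,-7,7,0,8.5],[-1,-11,7,0.1,8.5],[-1,-15,7,0.2,8.5],[-1,-19,7,0.3,8.5],[-1,-23,7,0.4,8.5],[-1,-26,7,0.5,8.5]]' && python3 -m jog '[[0,-2,0,0.1,8.5],[0,-3,0,0.2,8.5],[0,-3,0,0.3,8.5],[0,-3,0,0.4,8.5],[0,-3,0,0.5,8.5],[0,-3,0,0.5,8.5],[0,-3,0,0.5,8.5],[0,-3,0,0.5,8.5]]'; python3 - <<'E'
from h import *
s=ctrl.read_state(); print(s['q'].round(2),s['ee_pos'],s['tool_rot'])
c=cam('wrist'); np.save('pics/w4.npy',c,allow_pickle=True)
a=c['color']; b=cam('top')['color']
cv2.imwrite('pics/w4.png',np.hstack([cv2.resize(a,(480,360)),cv2.resize(b[140:240,150:230],(288,360))]))
hsv=cv2.cvtColor(a,cv2.COLOR_BGR2HSV)
red=(((hsv[...,0]<6)|(hsv[...,0]>174))&(hsv[...,1]>170)&(hsv[...,2]>60)).astype(np.uint8)
k=max(cv2.findContours(red,cv2.RETR_EXTERNAL,cv2.CHAIN_APPROX_NONE)[0],key=cv2.contourArea)
ap=cv2.approxPolyDP(k,4,True)[:,0]; print([(p*0.9375).round().tolist() for p in ap],[onz(c,p,.004)[:2].round(4).tolist() for p in ap],[onz(c,p,.055)[:2].round(4).tolist() for p in ap])
E
```

```text
clock: 15.68
ee_pos: [0.5161, 0.2046, 0.1299]
tool_rot: [0.215, -3.129, 0.006]
ft_force: [0.2, 1.1, 1.0]
grip_width: 0.588
grip_force: 0.0
clock: 16.35
ee_pos: [0.5078, -0.0584, 0.2023]
tool_rot: [-0.986, 2.981, 0.0]
ft_force: [0.9, -0.5, 0.3]
grip_width: 1.0
grip_force: 0.0
clock: 17.02
ee_pos: [0.5053, -0.0896, 0.1862]
tool_rot: [1.499, -2.71, 0.003]
ft_force: [0.2, -0.2, -0.4]
grip_width: 0.997
grip_force: 0.0
[0.01 0.1  0.1  1.85 0.02 1.23 2.69] [ 0.50531038 -0.08961359  0.18624246] [ 1.49917913 -2.70951875  0.0028274 ]
[[285.0, 127.0], [248.0, 129.0], [253.0, 241.0], [281.0, 239.0], [282.0, 160.0], [288.0, 156.0]] [[0.4337, -0.105], [0.4674, -0.1228], [0.5258, -0.0158], [0.4983, -0.0008], [0.4535, -0.0766], [0.446, -0.0777]] [[0.4404, -0.1118], [0.4686, -0.1267], [0.5173, -0.0373], [0.4944, -0.0248], [0.4569, -0.0881], [0.4507, -0.0891]]
```

View pics/w4.png

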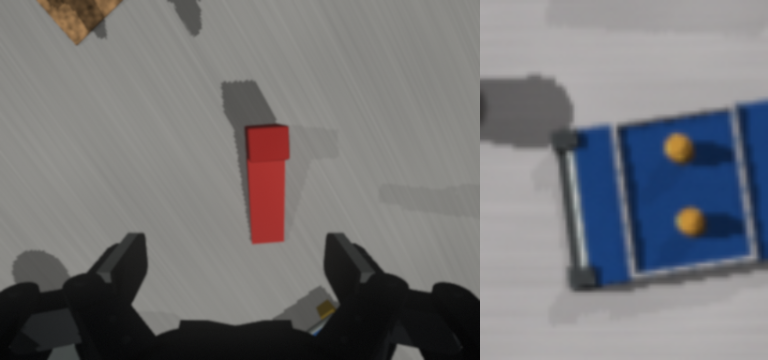

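The left half shows the wedge with its block at (267,143) and toe at (267,240); the right half shows two weights upright in the tray. Joint 7 is at its limit, so I'll reach the wedge by turning the other way.

```bash
python3 -m jog '[[0,0,0,-0.12,8.5],[-1,-1,0,-0.24,8.5],[-2,-2,0,-0.36,8.5],[-3,-2,0,-0.48,8.5],[-4,-2,0,-0.6,8.5],[-4,-2,0,-0.72,8.5],[-4,-2,0,-0.84,8.5],[-4,-2,0,-0.96,8.5]]' && python3 -m jog '[[0,0,0,-0.12,8.5],[0,0,0,-0.24,8.5],[0,0,0,-0.36,8.5],[0,0,0,-0.48,8.5],[0,0,0,-0.6,8.5],[0,0,0,-0.72,8.5],[0,0,0,-0.84,8.5],[0,0,0,-0.96,8.5]]' && python3 -m jog '[[0,0,0,-0.12,8.5],[0,0,0,-0.24,8.5],[0,0,0,-0.36,8.5],[0,0,0,-0.48,8.5],[0,0,0,-0.6,8.5],[0,0,0,-0.72,8.5],[0,0,0,-0.84,8.5],[0,0,0,-0.96,8.5]]' && python3 -m jog '[[0,0,0,-0.06,8.5],[0,0,0,-0.12,8.5],[0,0,0,-0.12,8.5],[0,0,0,-0.12,8.5],[0,0,0,-0.12,8.5],[0,0,0,-0.12,8.5],[0,0,0,-0.12,8.5],[0,0,0,-0.12,8.5]]'
cat > wv.py <<'E'
from h import *
import sys
s=ctrl.read_state(); print(s['q'].round(2),s['ee_pos'].round(4),s['tool_rot'].round(3))
y=cv2.Rodrigues(s['tool_rot'])[0][:,1]; print('tooly deg',np.degrees(np.arctan2(y[1],y[0])))
c=cam('wrist'); np.save(f'pics/{sys.argv[1]}.npy',c,allow_pickle=True)
a=c['color']; cv2.imwrite(f'pics/{sys.argv[1]}.png',cv2.resize(a,(800,600),interpolation=cv2.INTER_CUBIC))
E
python3 wv.py w5
```

```text
clock: 17.78
ee_pos: [0.4653, -0.1098, 0.1864]
tool_rot: [0.067, -3.102, -0.031]
ft_force: [-0.5, 0.1, 0.2]
grip_width: 0.997
grip_force: 0.0
clock: 18.45
ee_pos: [0.4654, -0.1098, 0.1863]
tool_rot: [-1.379, -2.794, -0.057]
ft_force: [0.2, -0.1, 0.3]
grip_width: 0.992
grip_force: 0.0
clock: 19.12
ee_pos: [0.4654, -0.1098, 0.1863]
tool_rot: [-2.528, -1.852, -0.071]
ft_force: [-0.2, -0.2, 0.9]
grip_width: 0.995
grip_force: 0.0
clock: 19.78
ee_pos: [0.4653, -0.1096, 0.1857]
tool_rot: [-2.63, -1.708, -0.07]
ft_force: [-0.2, 0.1, 1.0]
grip_width: 0.997
grip_force: 0.0
[ 0.02 -0.03  0.17  1.97 -0.03  1.17 -0.21] [ 0.4653 -0.1096  0.1857] [-2.63  -1.708 -0.07 ]
tooly deg -24.026546708108768
```

View pics/w5.png

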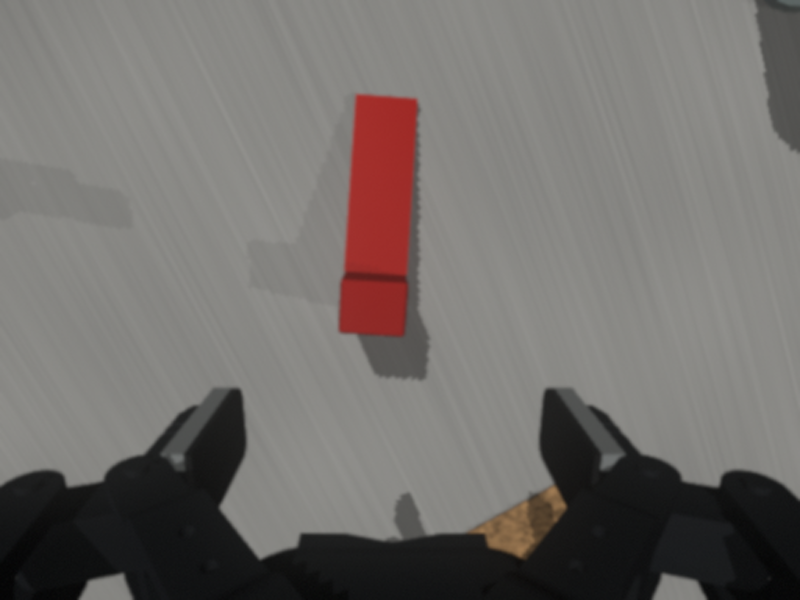

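The wedge's block top has corners (341,279), (408,281), (405,336), (339,332), and its toe edge is (357,95)–(417,99).

```bash
python3 - <<'E'
from h import *
c=np.load('pics/w5.npy',allow_pickle=True).item()
P=lambda q,z: onz(c,np.array(q)/1.5625,z)[:2]
B=np.array([P(q,.055) for q in ((341,279),(408,281),(405,336),(339,332))]); t=np.array([P(q,.004) for q in ((357,95),(417,99))])
print(B.round(4).tolist(),'block',B.mean(0),'w',np.linalg.norm(B[0]-B[1]),'l',np.linalg.norm(B[1]-B[2]),'toe',t.mean(0),np.linalg.norm(t[0]-t[1]))
d=t.mean(0)-B.mean(0); a=np.arctan2(d[1],d[0]); print(np.linalg.norm(d),'deg',np.degrees(a))
T=np.array(c['world_from_camera']); print(T.round(3).tolist())
E
python3 -m jog '[[0,0,-1,0,8.5],[0,0,-2,0,8.5],[0,0,-3,0,8.5],[0,0,-3,0,8.5],[0,0,-3,0,8.5],[0,0,-3,0,8.5],[0,0,-3,0,8.5],[0,0,-3,0,8.5]]'
```

```text
[[0.4517, -0.0852], [0.483, -0.1004], [0.4696, -0.1271], [0.4385, -0.1106]] block [ 0.46068672 -0.10584463] w 0.03484298199508869 l 0.02986762365420322 toe [ 0.51406085 -0.00584293] 0.03480168676977533
0.11335403467498993 deg 61.90972300892245
[[0.913, -0.4, -0.075, 0.489], [-0.407, -0.887, -0.22, -0.052], [0.021, 0.232, -0.973, 0.313], [0.0, 0.0, 0.0, 1.0]]
clock: 20.5
ee_pos: [0.4656, -0.1096, 0.1561]
tool_rot: [-2.631, -1.708, -0.071]
ft_force: [0.2, 0.2, 0.5]
grip_width: 0.994
grip_force: 0.0
```

```bash
python3 -m jog '[[-0.5,0.35,-1,-0.07,8.5],[-0.5,0.35,-4,-0.07,8.5],[-0.5,0.35,-7,-0.07,8.5],[-0.5,0.35,-9,-0.07,8.5],[-0.5,0.35,-11,-0.07,8.5],[-0.5,0.35,-12.3,-0.07,8],[-0.5,0.35,-12.3,-0.07,7],[-0.5,0.35,-12.3,-0.07,6]]' 60 && python3 -m jog '[[0,0,0,0,5],[0,0,0,0,4],[0,0,0,0,3],[0,0,0,0,2.5],[0,0,0,0,2.5],[0,0,0,0,2.5],[0,0,0,0,2.5],[0,0,0,0,2.5]]' 60; python3 - <<'E'
from h import *
print(ctrl.read_state()['ee_pos'],ctrl.read_state()['wrist_torque'])
E
```

```text
clock: 21.17
ee_pos: [0.4601, -0.106, 0.0326]
tool_rot: [-2.69, -1.615, -0.069]
ft_force: [0.1, -0.1, 0.6]
grip_width: 0.71
grip_force: 0.0
clock: 21.83
ee_pos: [0.4613, -0.1062, 0.0344]
tool_rot: [-2.691, -1.616, -0.073]
ft_force: [-1.1, -0.4, 5.4]
grip_width: 0.415
grip_force: 59.6
[ 0.46125262 -0.10619782  0.03438561] [0.11209722 0.48392513 0.03588669]
```

```bash
python3 -m jog '[[0,0,0.4,0,2.5],[1.5,0.5,0.8,0.1,2.5],[4,1.5,0.8,0.2,2.5],[6.5,3,0.8,0.3,2.5],[9,5,0.8,0.4,2.5],[11,7,0.8,0.5,2.5],[12.2,8.6,0.8,0.6,2.5],[12.2,8.6,0.8,0.63,2.5]]' 60 && python3 -m jog '[[0,0,0,0,2.5],[0,0,0,0,2.5],[0,0,-0.2,0,2.5],[0,0,-0.4,0,2.5],[0,0,-0.6,0,2.5],[0,0,-0.7,0,2.5],[0,0,-0.7,0,2.5],[0,0,-0.7,0,2.5]]' && python3 wv.py w6
```

```text
clock: 22.5
ee_pos: [0.5855, -0.0146, 0.0416]
tool_rot: [-2.037, -2.37, -0.072]
ft_force: [0.6, 0.7, -1.6]
grip_width: 0.414
grip_force: 59.7
clock: 23.17
ee_pos: [0.5819, -0.0209, 0.0344]
tool_rot: [-2.05, -2.358, -0.064]
ft_force: [-2.3, -1.2, 5.9]
grip_width: 0.414
grip_force: 60.7
[-0.01  0.37  0.03  1.85 -0.07  0.91  0.2 ] [ 0.5819 -0.0209  0.0344] [-2.05  -2.358 -0.064]
tooly deg 7.967516526664397
```

View pics/w6.png

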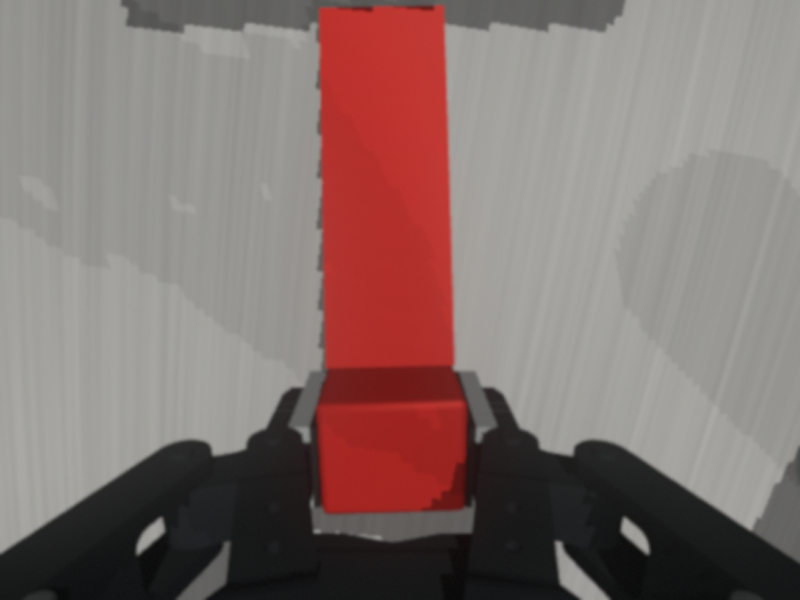

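The wedge lies straight in the jaws with its toe at (382,8), just short of the plate's shadow, and it's centred. I'll push it in along the rig axis.

```bash
python3 -m jog '[[-0.1,0.7,-0,0,2.5],[-0.2,1.6,0,0,2.5],[-0.4,2.6,0,0,2.5],[-0.5,3.6,0,0,2.5],[-0.6,4.6,0,0,2.5],[-0.8,5.6,0,0,2.5],[-0.9,6.4,0,0,2.5],[-1,6.9,0,0,2.5]]' 80 && python3 -m jog '[[0,0,0,0,2.5],[0,0.2,0,0,2.5],[-0.1,0.4,0,0,2.5],[-0.1,0.6,0,0,2.5],[-0.1,0.8,0,0,2.5],[-0.1,1,0,0,2.5],[-0.1,1,0,0,2.5],[-0.1,1,0,0,2.5]]'
```

```text
clock: 23.88
ee_pos: [0.5729, 0.0506, 0.0345]
tool_rot: [-2.047, -2.362, -0.067]
ft_force: [0.4, -4.5, 6.1]
grip_width: 0.412
grip_force: 78.7
clock: 24.55
ee_pos: [0.5718, 0.0597, 0.0345]
tool_rot: [-2.048, -2.361, -0.067]
ft_force: [1.2, -3.7, 6.0]
grip_width: 0.408
grip_force: 78.9
```

```bash
for i in 1; do python3 -m jog '[[0,0.1,0,0,2.5],[0,0.2,0,0,2.5],[0,0.3,0,0,2.5],[-0.1,0.4,0,0,2.5],[-0.1,0.4,0,0,2.5],[-0.1,0.4,0,0,2.5],[-0.1,0.4,0,0,2.5],[-0.1,0.4,0,0,2.5]]'; done; python3 -m jog '[[0,0.1,0,0,2.5],[0,0.2,0,0,2.5],[0,0.3,0,0,2.5],[0,0.4,0,0,2.5],[0,0.4,0,0,2.5],[0,0.4,0,0,2.5],[0,0.4,0,0,2.5],[0,0.4,0,0,2.5]]'; python3 - <<'E'
from h import *
s=ctrl.read_state(); p=s['ee_pos']; print(p, s['wrist_torque'],'toe past',(p[0]-.5645)*-.139+(p[1]-.1136)*.99+.115)
E
```

```text
clock: 25.22
ee_pos: [0.5716, 0.0617, 0.0345]
tool_rot: [-2.052, -2.361, -0.066]
ft_force: [1.6, -6.7, 5.3]
grip_width: 0.413
grip_force: 78.8
clock: 25.88
ee_pos: [0.5715, 0.0634, 0.0345]
tool_rot: [-2.054, -2.361, -0.063]
ft_force: [1.5, -10.8, 6.3]
grip_width: 0.415
grip_force: 79.3
[0.57150457 0.06341706 0.03451326] [-1.93203677 -0.08944739 -0.0166314 ] toe past 0.06434525185736026
```

```bash
python3 -m jog '[[0,0.2,0,0,2.5],[0,0.4,0,0,2.5],[-0.1,0.6,0,0,2.5],[-0.1,0.8,0,0,2.5],[-0.1,0.8,0,0,2.5],[-0.1,0.8,0,0,2.5],[-0.1,0.8,0,0,2.5],[-0.1,0.8,0,0,2.5]]';  python3 - <<'E'
from h import *
c=cam('scene'); np.save('pics/s1.npy',c,allow_pickle=True)
cv2.imwrite('pics/s1.png',cv2.resize(c['color'][130:240,200:360],(800,550),interpolation=cv2.INTER_CUBIC))
for x in (-65,65):
    p=np.array([.5645,.1136])+np.array([-.99,-.139])*x/1000
    print(x,[((proj(c,[*p,z])-[200,130])*5).round(1) for z in (.02,.025,.028)])
E
```

```text
clock: 26.55
ee_pos: [0.5707, 0.0719, 0.0346]
tool_rot: [-2.054, -2.361, -0.064]
ft_force: [1.7, -10.3, 5.6]
grip_width: 0.416
grip_force: 79.1
-65 [array([407.3, 376.1]), array([407.7, 369.2]), array([407.9, 364.9])]
65 [array([269.2, 262.2]), array([269.1, 255.4]), array([269.1, 251.4])]
```

View pics/s1.png

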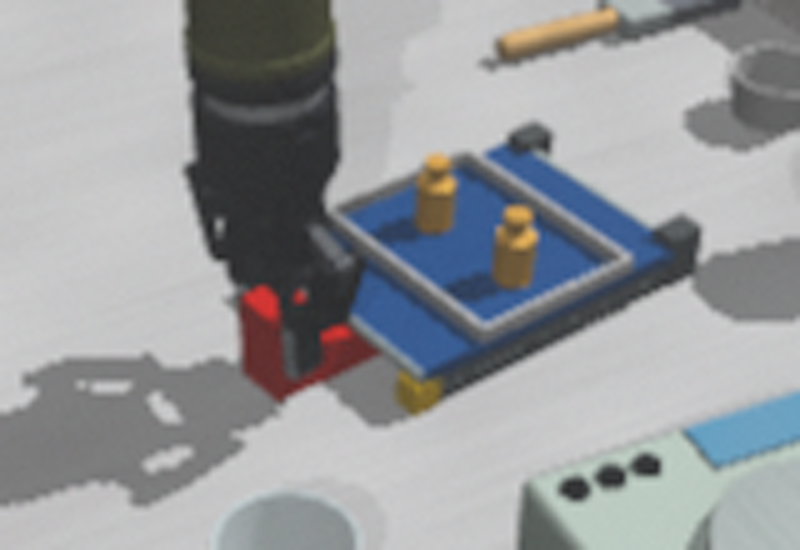

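The edge sits on the wedge at (360,350) and both weights stand at (437,195) and (515,245); the fingers are clear of the plate. About 7 mm more is needed.

```bash
python3 -m jog '[[0,0.2,0,0,2.5],[0,0.4,0,0,2.5],[-0.1,0.6,0,0,2.5],[-0.1,0.7,0,0,2.5],[-0.1,0.7,0,0,2.5],[-0.1,0.7,0,0,2.5],[-0.1,0.7,0,0,2.5],[-0.1,0.7,0,0,2.5]]';  python3 - <<'E'
from h import *
c=cam('wrist'); np.save('pics/w7.npy',c,allow_pickle=True)
cv2.imwrite('pics/w7.png',cv2.resize(c['color'],(800,600),interpolation=cv2.INTER_CUBIC))
s=ctrl.read_state();p=s['ee_pos']; print('toe past',(p[0]-.5645)*-.139+(p[1]-.1136)*.99+.115)
g=p[:2]; x=np.array([-.139,.99])
for l in (2,5,8):
    d=65-(16+l)/.26   # wedge x of contact
    q=g+x*(50+d)/1000
    print(l,[(proj(c,[*(q-x*.004),.024+l/1000])*1.5625).round(0)])
print('blockfront',(proj(c,[*(g+x*.015),.055])*1.5625).round(0))
E
```

```text
clock: 27.27
ee_pos: [0.5697, 0.0789, 0.0345]
tool_rot: [-2.054, -2.361, -0.064]
ft_force: [2.2, -10.0, 6.7]
grip_width: 0.413
grip_force: 78.9
toe past 0.07990665168812704
2 [array([389., 265.])]
5 [array([389., 309.])]
8 [array([390., 352.])]
blockfront [392. 400.]
```

View pics/w7.png

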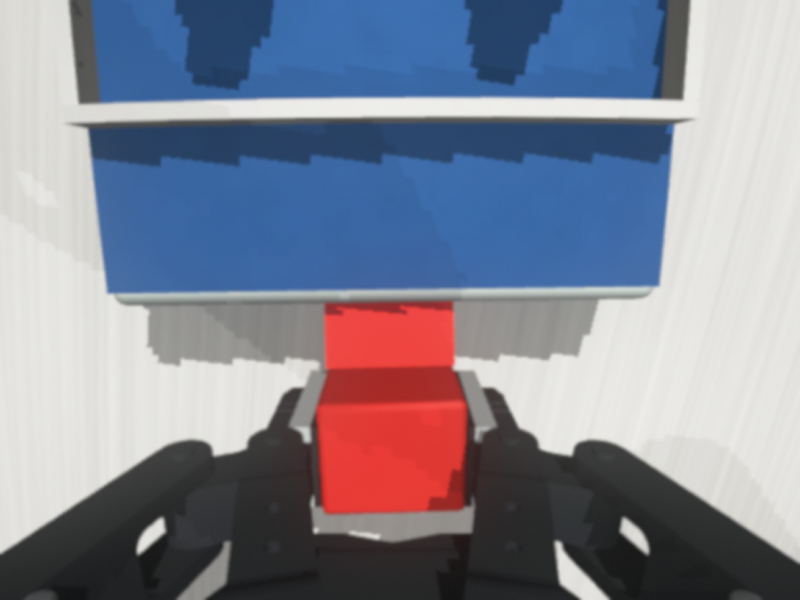

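The nosing's front edge crosses the wedge at row 302, which gives about 4.6 mm of lift, with the wedge centred. I'll let it settle and hand in.

```bash
python3 -m jog '[[0,0,0,0,2.5],[0,0,0,0,2.5],[0,0,0,0,2.5],[0,0,0,0,2.5],[0,0,0,0,2.5],[0,0,0,0,2.5],[0,0,0,0,2.5],[0,0,0,0,2.5]]' && python3 -c "
from workcell import ctrl
print(ctrl.close_job())"
```

```text
clock: 27.98
ee_pos: [0.5697, 0.0789, 0.0345]
tool_rot: [-2.054, -2.36, -0.064]
ft_force: [2.1, -10.5, 5.6]
grip_width: 0.416
grip_force: 78.9
the job is handed in; nothing more can be done
None
```

I handed the job in at 28 s with two weights upright in the tray, two left on the mat, and the still-gripped wedge holding the plate's edge about 4.6 mm off its rests; the hand-in returned no verdict.

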